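# Close the battery bay of a meter

### The arm

A 6-joint arm with a two-finger parallel gripper is mounted at the origin on the work surface. World frame = base frame: x ahead of the robot, y to its left, z up, the work surface at z = 0. Lengths are in m, angles in rad, forces in N, time in s.
With the tool pointing down it reaches from about 0.25 to 0.775 m from the base axis. Payload 4 kg.
Tool frame: the origin (TCP) lies midway between the tips of the shut fingers; the grasp point (between the pads) lies env.hold_point_z behind it (env.hold_point_z is the distance from the TCP to the grasp point, in m); x points along the fingers, z is the direction in which the jaws open and shut, and the axes are right-handed (so a half turn about x gives the same grasp; the last joint's range is limited). The gripper opens to 94 mm and grips with 3 to 60 N. Pads are 16 mm wide; open, the fingers measure 119 mm over their backs; the gripper's body (75 mm by 177 mm) begins 78 mm behind the grasp point.
Start: joints at [-1.235, 0.087, 1.371, -0, 1.684, -0.103], TCP at [0.234, -0.498, 0.206] pointing down, gripper open.
Joint ranges: [-3.1, 3.1], [-0.76, 2.03], [0.27, 2.55], [-1.08, 4.22], [0.17, 2.65], [-2.57, 2.57]. Speed limits (rad/s): [2.79, 2.79, 3.14, 3.14, 3.14, 3.14].

### API

Orientations are given as a unit quaternion [x, y, z, w].
In Python, from bench import env, viewer gives the robot as it stands.
- The arm moves only by the shell command python3 -m pendant 'ROWS' [OPENING] [FORCE]. ROWS is JSON, a list of rows, each a list of 6 numbers: the shift along the tool's x, y, z in m, then the turn, a rotation vector about the tool's x, y, z in rad. A call has 1 to 12 rows; each row shifts and turns the pose as measured when the row begins, along the tool's axes as they then stand; what a row does not reach is not made up. A row lasts 1/10 s, in which the tool goes at most 50 mm and 8.59 degrees, less where a joint would pass 70% of its speed; a pose out of reach is approached as far as the arm can. A call is refused whole if a number of a shift passes 0.05 or a number of a turn 0.15, either way. A call with a gripper value outside its range is refused whole. OPENING is the opening, from 0 (shut) to 1 (fully open), set as the call begins (- or left out, the last holds). The fingers move at their own pace and stop on an object; FORCE is the grip in N (left out, the last holds). Time passes only in rows, so rows that do not move let the fingers close. It gives the time, the measured TCP pose, the force and the opening at its end, in the units of the state.
- env.get_state(): the state, without advancing time (a new reading comes with each control period).
- viewer.snapshot(name): name is "scene" or "top"; returns the picture (384x512x3 uint8, red, green, blue); there is no depth.
- viewer.get_calibration(name): a dict with "mtx" (3x3 intrinsics, pixels), "D" ([k1, k2, p1, p2, k3] as OpenCV has them; the pictures are not rectified), "R" (3x3) and "t" (3): a world point X has camera coordinates R X + t. Camera axes: x right, y down, z forward; pixel columns grow to the right and rows downward; lengths in m; the calibration is good to about 2 mm. A picture is of the moment at which its call begins. get_calibration takes no time and is no camera call.
- env.hand_in(): hands the job in, once; it reports no verdict.
The state is a dict: "time_s": time; "q": joint angles; "dq": joint speeds; "joint_torque": joint torques, N m; "ee_pos": TCP position; "eef_rot": TCP orientation; "force": force on the tool from outside, world axes, zero at the start; "ft_torque": the same for the moment, N m; "width": opening from 0.0 (shut) to 1.0 (fully open).
Only numpy, scipy, OpenCV 4.12 (cv2) and the standard library are available. Lean on these libraries where they do the work, as an engineer would, in place of code of your own. Each camera call takes 0.05 s, during which the arm holds its last target.

### The job

The test meter lies face down on the bench with its battery bay open. Fit its loose orange cover: lay it on the meter's back with the red tab leading, start it under the two rails and slide it home until the tab clicks down behind the ledge, then let go. Push firmly but gently, feel for the click rather than forcing the cover against its end stop, and leave the cup, the solder reel and the screwdriver where they are.

Things in the scene. Friction and masses are not known exactly. Their poses are not given: they have to be found in the camera images.
- meter: Handheld test meter lying face down, fixed: yellow shell 202 x 96 mm. Origin: centre of its underside, on the bench; +x is the way the cover slides in, z up. Its grey back is a flat deck at z = 36 mm, 90 mm wide, clear from x = -100 to -30 mm. The bay with two cells is at x = 6 to 54 mm, |y| < 18 mm.
- lay_spot (a point): On the deck (z = 36 mm) at meter x = -62 mm, on the middle line, axes as the meter's: with the cover's origin here it lies flat, wholly before the rails and their lead-ins. Home is 97 mm further along +x (up to 11 mm more or less, since the latch plate with ledge and stops is set differently on each meter).
- rail_mouth (a point): On the deck, midway between the two black rails, at their near end (meter x = -4 mm); axes as the meter's. Rails run 80 mm along +x, inner faces 62 mm apart; lips overhang the cover's edges by 5 mm, underside 7.5 mm and top 11 mm above the deck. In the 24 mm before this point the mouth narrows from 75 to 62 mm; lip lead-ins begin 13 mm before it, rising to 15 mm.
- ledge (a point): Nominal far edge of the ledge (meter x = 76 mm, at deck level). Steel strip 18 mm wide along the middle line: run-on ramp 24 to 15 mm before this edge, step 4 mm high, then a short ramp to the ledge, 6 mm high, its last 1.5 mm flat. Rigid black end stops 0.5 mm beyond stop the cover's nose. The whole latch plate is set up to 10 mm nearer or further: not measured, to be felt.
- cover: Loose orange battery cover, x = -40 to +40.5 mm, 60 mm wide in y, plate 6 mm thick, about 70 g, lying right way up on the bench. Origin: centre of its underside. +x is its leading end, to point along the meter's +x: there the red tab, x = 20 to 46 mm, 16 mm wide, top 10 mm above the underside. Once it is under the rails, the contact force between cover and meter must stay below 16 N.
- cover_grip (a point): Centre of the cover's black grip bar: 20 mm behind the cover's origin (its -x), 16 mm above its underside; axes as the cover's. Bar 14 mm (x) by 36 mm (y) by 20 mm high (6 to 26 mm above the underside), free to be pinched along x (pinched along y, the fingers would pass close over the rails).
- cover_tab (a joint): Springy red tab of the cover, angle in rad: 0 relaxed, growing as its tip is bent up, about 0.1 on the 4 mm step, 0.2 on the ledge, near 0 again once dropped behind it. Sliding home it meets the run-on about 25 mm and the ledge about 10 mm before the stops; the push to climb each is some 2 to 5 N and 4 to 9 N. It eases on the ledge's top; the tab drops 2 to 4 mm before the rigid stops.
- steel_cup: Bystander: open steel cup, 72 mm across, 85 mm high, upright. Origin: centre of its underside. It stands on one side of the meter and the cover lies on the other, either way round.
- solder_reel: Bystander: reel of solder, 60 mm across, 38 mm high, standing flat. Origin: centre of its underside.
- screwdriver: Bystander: screwdriver 170 mm long with a red handle, lying on the bench. Origin: under the middle of its length; it lies along its x axis.
Mind the look-alikes: they are no part of the job. There is more than one size of the meter; the job needs the largest.

How it is judged:
On the way:
1. the cover lies flat on the deck with its leading end under the rails, not yet home (z of cover in the frame of meter between 0.033 and 0.039 m and y of cover in the frame of meter between -0.004 and 0.004 m and angle between the x axis of cover and the x axis of meter, either way round below 0.09 rad and angle between cover's own z axis and vertical below 0.08 rad and x of cover in the frame of meter between -0.035 and 0.005 m), for 0.1 s.
At the end, for the whole second after the job is handed in: The cover is home: flat on the deck between the rails (origin 33 to 39 mm above the bench, within 4 mm of the meter's middle line, within 0.08 rad of level and in line), its origin 22 to 48 mm along the meter's x, the tab relaxed behind the ledge (below 0.03 rad), at rest and released (z of cover in the frame of meter between 0.033 and 0.039 m and y of cover in the frame of meter between -0.004 and 0.004 m and angle between the x axis of cover and the x axis of meter, either way round below 0.09 rad and angle between cover's own z axis and vertical below 0.08 rad and x of cover in the frame of meter between 0.022 and 0.048 m and value of joint cover_tab below 0.03 rad and linear speed of cover below 0.01 m/s); the robot touches nothing.
It fails at once if the cover, started under the rails, is forced: contact force between cover and meter above 16 N (contact force between cover and meter above 16 N and x of cover in the frame of meter above -0.03 m).
It fails at once if the steel cup is shifted by more than 15 mm (distance of steel_cup from where it was at the start of the episode above 0.015 m).
It fails at once if the solder reel is shifted by more than 15 mm (distance of solder_reel from where it was at the start of the episode above 0.015 m).
It fails at once if the screwdriver is shifted by more than 15 mm (distance of screwdriver from where it was at the start of the episode above 0.015 m).
It also fails if it takes over 61 s, if anything falls off the work surface, if the arm or the gripper's body presses on something with over 40 N, if the wrist force passes 120 N, or if a joint passes its speed limit or range.

## Working session

There is one attempt and no reset: what is moved stays moved. The work goes in short steps, Python scripts to look and compute and a shell command to move; the robot and the scene stay as the last step left them, time stands still between calls to the robot, and variables do not carry over. Pictures are saved under pics/ and viewed, and the job is handed in when it is done.

```bash
ls; mkdir -p pics
python3 - <<'E'
from bench import env, viewer
import cv2
for n in("scene","top"):
    cv2.imwrite(f"pics/{n}0.png",viewer.snapshot(n)[:,:,::-1])
    c=viewer.get_calibration(n);print(n,c)
print(env.get_state(),env.hold_point_z)
E
```

```text
pics
scene {'mtx': array([[432.67282368,   0.        , 259.05274894],
       [  0.        , 432.67282368, 198.33458546],
       [  0.        ,   0.        ,   1.        ]]), 'D': array([-0.05007362,  0.        ,  0.        ,  0.        ,  0.        ]), 'R': array([[ 0.49122098,  0.87076634, -0.02163164],
       [ 0.57785191, -0.34436214, -0.73993371],
       [-0.65175849,  0.35097107, -0.6723319 ]]), 't': array([-0.30643394, -0.29302814,  1.4539783 ])}
top {'mtx': array([[358.5784168 ,   0.        , 249.25369191],
       [  0.        , 358.5784168 , 189.50922643],
       [  0.        ,   0.        ,   1.        ]]), 'D': array([-0.06115699,  0.        ,  0.        ,  0.        ,  0.        ]), 'R': array([[-0.01316199, -0.99986872,  0.00945015],
       [-0.99446008,  0.01210392, -0.10441569],
       [ 0.1042876 , -0.01077211, -0.99448884]]), 't': array([0.0362296 , 0.58669858, 0.9011199 ])}
{'time_s': 0.1, 'q': array([-1.23510870e+00,  8.78644264e-02,  1.37209382e+00,  1.15682670e-05,
        1.68360839e+00, -1.03099674e-01]), 'dq': array([-0.00105906, -0.00134733, -0.00330909,  0.00132293, -0.00179271,
        0.00139941]), 'joint_torque': array([ 2.06676777e-03, -3.41255736e+01, -3.03299797e+01,  7.21103651e-02,
        3.04861239e-02, -8.91326590e-05]), 'ee_pos': array([ 0.23349815, -0.49742558,  0.20443506]), 'eef_rot': array([ 0.37963139,  0.59737858, -0.37875921,  0.59628877]), 'force': array([-0.48680747,  0.16458209,  0.12456811]), 'ft_torque': array([ 0.06477428, -0.00442068, -0.08068705]), 'width': 1.0042517983371066} 0.0188
```

View pics/scene0.png

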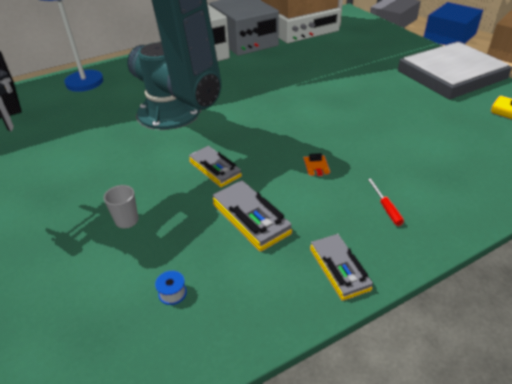

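View pics/top0.png

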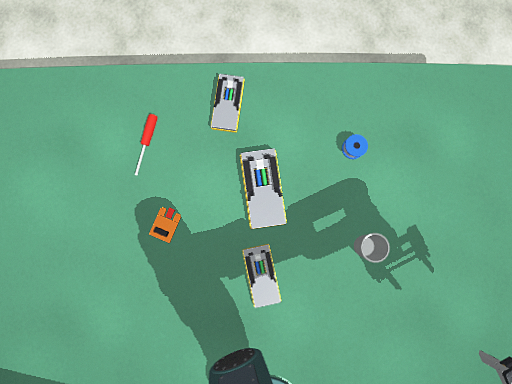

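Three meters in the top view: (227,103), (263,188) and (262,276). The middle one looks the largest. The cover is at (165,225), the cup at (375,248), the reel at (354,146) and the screwdriver at (146,143). I'll enlarge the view to confirm.

Run:
```python
import cv2,numpy as np
im=cv2.imread("pics/top0.png")
a=cv2.resize(im[140:240,225:305],None,fx=6,fy=6,interpolation=cv2.INTER_CUBIC)
cv2.imwrite("pics/c_meter.png",a[:600])
a=cv2.resize(im[195:255,135:195],None,fx=10,fy=10,interpolation=cv2.INTER_CUBIC)
cv2.imwrite("pics/c_cover.png",a)
```

```text
(no output)
```

View pics/c_meter.png

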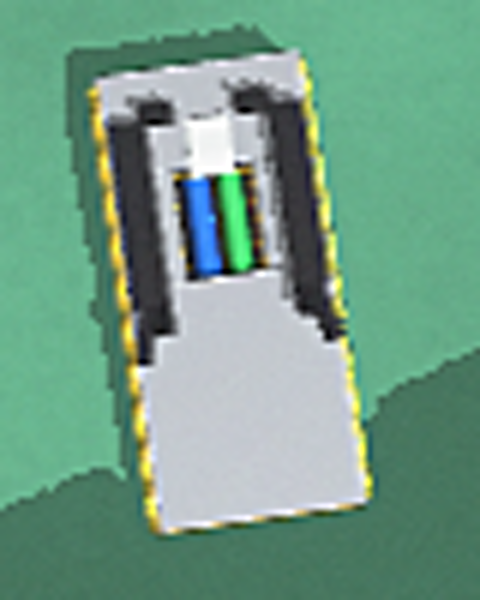

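View pics/c_cover.png

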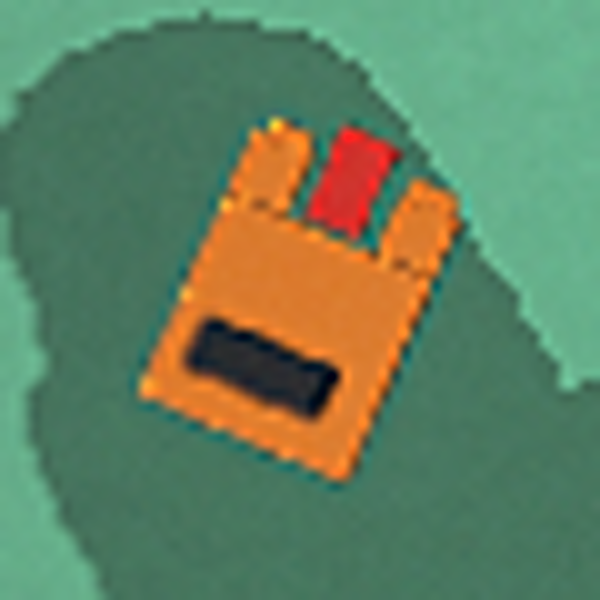

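The crops show the middle meter: grey deck with black rails and the bay, clear end toward the robot. They also show the loose cover with its red tab pointing away from the robot and its black bar. Next I measure both and check them against the given sizes.

```bash
cat > h.py <<'E'
import numpy as np,cv2
from bench import env,viewer
from scipy.spatial.transform import Rotation as Ro
C={n:viewer.get_calibration(n) for n in("scene","top")}
def ray(n,uv,z):
    c=C[n];p=cv2.undistortPoints(np.array(uv,float).reshape(-1,1,2),c["mtx"],c["D"]).reshape(-1,2)
    d=np.c_[p,np.ones(len(p))]@c["R"]; o=-c["R"].T@c["t"]
    z=np.broadcast_to(z,(len(p),))
    return o+d*((z-o[2])/d[:,2])[:,None]
def proj(n,X):
    c=C[n];r,_=cv2.Rodrigues(c["R"])
    return cv2.projectPoints(np.array(X,float).reshape(-1,1,3),r,c["t"],c["mtx"],c["D"])[0].reshape(-1,2)
E
python3 - <<'E'
from h import *
im=cv2.imread("pics/top0.png").astype(int)
hsv=cv2.cvtColor(im.astype(np.uint8),cv2.COLOR_BGR2HSV)
# three meters, non-green
ng=~((hsv[...,0]>55)&(hsv[...,0]<95)&(hsv[...,1]>70))
ng=cv2.morphologyEx(ng.astype(np.uint8),cv2.MORPH_OPEN,np.ones((3,3)))
for name,(x0,y0,x1,y1) in dict(A=(205,68,250,136),B=(232,142,295,234),C=(238,240,290,312)).items():
    m=np.zeros_like(ng);m[y0:y1,x0:x1]=ng[y0:y1,x0:x1]
    cs,_=cv2.findContours(m,0,1);c=max(cs,key=cv2.contourArea)
    b=cv2.boxPoints(cv2.minAreaRect(c));P=ray("top",b,.034)[:,:2]
    print(name,b.round(1).tolist(),P.round(4).tolist(),np.linalg.norm(np.diff(P,axis=0),axis=1).round(4))
# crop picks (cubic resize: px=(u+.5)/s-.5+off)
def cr(p,s,o): return (np.array(p,float)+.5)/s-.5+o
dk=cr([(97,85),(300,58),(366,492),(160,528)],6,np.array([225,140]))
P=ray("top",dk,.036);print("deck",P.round(4).tolist(),np.linalg.norm(np.diff(P,axis=0),axis=1))
print("centre",P.mean(0),"yaw",np.arctan2(*(P[0]+P[1]-P[2]-P[3])[[1,0]]))
cv=cr([(262,122),(462,203),(348,482),(140,392)],10,np.array([135,195]))
P=ray("top",cv,.005);print("cover",P.round(4).tolist(),np.linalg.norm(np.diff(P,axis=0),axis=1))
print("ctr",P.mean(0),"yaw",np.arctan2(*(P[0]+P[1]-P[2]-P[3])[[1,0]]))
bar=cr([(207,318),(340,372),(316,420),(184,366)],10,np.array([135,195]))
P=ray("top",bar,.026);print("bar",P.mean(0),np.linalg.norm(np.diff(P,axis=0),axis=1),"yaw",np.arctan2(*(P[0]+P[1]-P[2]-P[3])[[1,0]]))
s=env.get_state();R=Ro.from_quat(s["eef_rot"]).as_matrix();print(R.round(3))
E
```

```text
A [[209.0, 128.60000610351562], [217.6999969482422, 72.30000305175781], [245.1999969482422, 76.5], [236.60000610351562, 132.89999389648438]] [[0.7496, 0.133], [0.9059, 0.1099], [0.893, 0.0356], [0.7373, 0.0603]] [0.1579 0.0754 0.1576]
B [[238.5, 152.5], [276.0, 147.10000610351562], [287.0, 223.89999389648438], [249.5, 229.1999969482422]] [[0.6845, 0.0557], [0.6978, -0.0429], [0.4969, -0.0669], [0.4845, 0.0296]] [0.0995 0.2023 0.0973]
C [[240.60000610351562, 248.89999389648438], [269.1000061035156, 242.8000030517578], [281.79998779296875, 302.20001220703125], [253.3000030517578, 308.29998779296875]] [[0.4349, 0.0528], [0.4494, -0.02], [0.2998, -0.0496], [0.2859, 0.0225]] [0.0743 0.1525 0.0734]
deck [[0.6807, 0.0498, 0.036], [0.6917, -0.0389, 0.036], [0.5027, -0.0632, 0.036], [0.4886, 0.025, 0.036]] [0.08936702 0.19056024 0.08936794]
centre [ 0.59093596 -0.00680261  0.036     ] yaw 0.12822726158035783
cover [[0.5465, 0.2646, 0.005], [0.5244, 0.2111, 0.005], [0.4513, 0.2409, 0.005], [0.4754, 0.2963, 0.005]] [0.05789136 0.07896586 0.06043013]
ctr [0.49942646 0.2532203  0.005     ] yaw -0.4033349520148457
bar [0.48137444 0.25904814 0.026     ] [0.03750963 0.01371589 0.03723169] yaw -0.45384105950884523
[[-0.001  0.905  0.425]
 [ 0.002  0.425 -0.905]
 [-1.     0.    -0.002]]
```

```bash
cat >> h.py <<'E'
def T(p,yaw,L):
    c,s=np.cos(yaw),np.sin(yaw);L=np.array(L,float)
    return np.c_[p[0]+c*L[:,0]-s*L[:,1],p[1]+s*L[:,0]+c*L[:,1],L[:,2]]
def rect(x0,x1,y,z): return [(x0,-y,z),(x1,-y,z),(x1,y,z),(x0,y,z)]
E
cat > ov.py <<'E'
from h import *
def overlay(n,im,polys,box,s,out):
    x0,y0,x1,y1=box
    a=cv2.resize(im[y0:y1,x0:x1],None,fx=s,fy=s,interpolation=cv2.INTER_CUBIC)
    for X,col in polys:
        p=((proj(n,X)+.5-[x0,y0])*s-.5).round().astype(int)
        cv2.polylines(a,[p.reshape(-1,1,2)],True,col,1)
    cv2.imwrite(out,a)
E
python3 - <<'E'
from ov import *
im={n:cv2.imread(f"pics/{n}0.png") for n in C}
m=(.5909,-.0066);my=.126
h=cv2.cvtColor(im["top"],cv2.COLOR_BGR2HSV)[195:255,135:195]
mk=((h[...,0]<22)&(h[...,1]>150)&(h[...,2]>120)).astype(np.uint8)
mk=cv2.morphologyEx(mk,cv2.MORPH_CLOSE,np.ones((9,9)))
cs,_=cv2.findContours(mk,0,1);c=max(cs,key=cv2.contourArea);r=cv2.minAreaRect(c);print(r)
b=cv2.boxPoints(r)+[135,195];P=ray("top",b,.006);print(P.round(4).tolist(),P.mean(0))
cv_=(.4995,.2530);cy=-.41
Mp=[(T(m,my,rect(-.1,.1,.045,.036)),(255,0,255)),(T(m,my,rect(-.101,.101,.048,0)),(255,255,0)),(T(m,my,rect(-.004,.076,.026,.047)),(0,0,255)),(T(m,my,rect(.006,.054,.018,.036)),(0,0,255))]
Cp=[(T(cv_,cy,rect(-.04,.0405,.03,.006)),(255,0,255)),(T(cv_,cy,rect(-.027,-.013,.018,.026)),(255,255,0)),(T(cv_,cy,rect(.02,.046,.008,.010)),(255,255,0))]
overlay("top",im["top"],Mp,(230,140,300,240),6,"pics/o1.png")
overlay("top",im["top"],Cp,(140,200,190,250),10,"pics/o2.png")
overlay("scene",im["scene"],Mp+Cp,(205,140,335,255),5,"pics/o3.png")
a=[cv2.copyMakeBorder(x,0,600-x.shape[0],0,0,0) for x in (cv2.imread("pics/o1.png"),cv2.imread("pics/o2.png")[:600,:380*1])]
cv2.imwrite("pics/o12.png",np.hstack(a))
E
```

```text
((30.193443298339844, 28.27212905883789), (22.445852279663086, 32.63810348510742), 23.629379272460938)
[[0.4755, 0.2965, 0.006], [0.5542, 0.2626, 0.006], [0.5297, 0.2076, 0.006], [0.4514, 0.2418, 0.006]] [0.5027329  0.25210747 0.006     ]
```

View pics/o12.png

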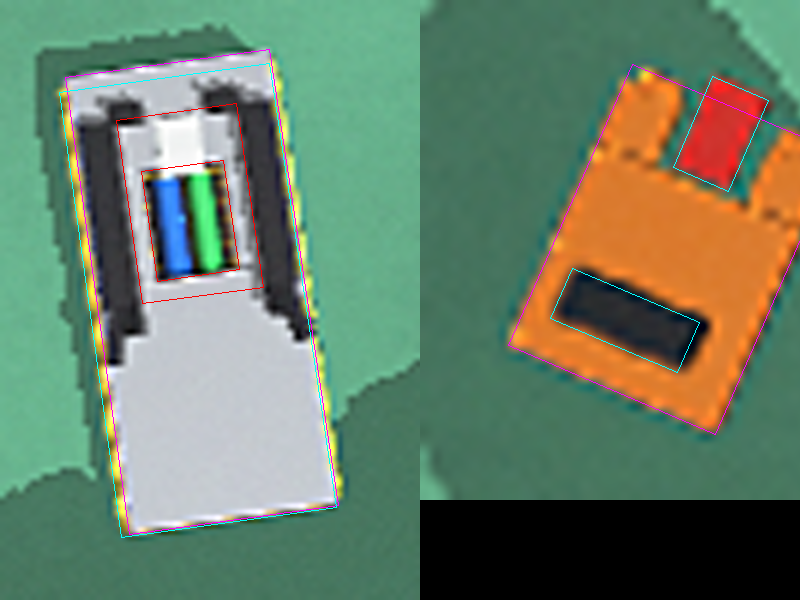

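View pics/o3.png

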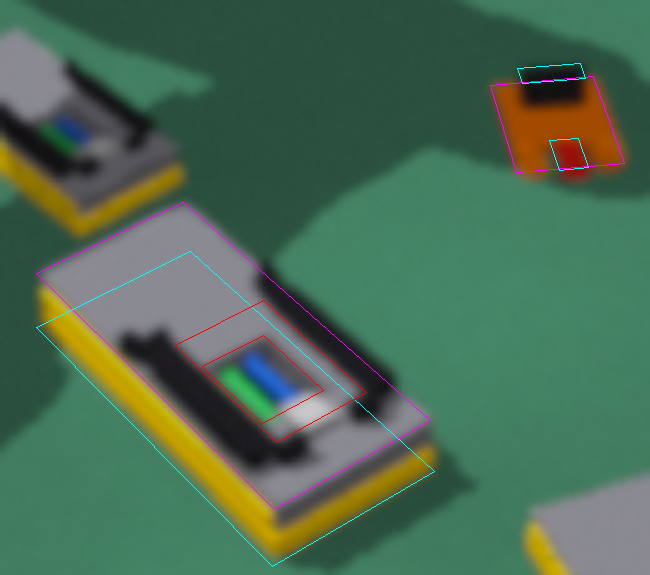

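Meter B measures 202 x 98 mm, against 158 x 75 for A and 153 x 74 for C, so B (263,188) is the largest and the right one. Its centre is about (0.591, -0.007) with yaw 0.126. The cover is about (0.4995, 0.253) with yaw -0.42, and its bar is at (0.481, 0.260). First I turn the tool.

```bash
cat >> h.py <<'E'
def go(x,y,z,yaw):
    s=env.get_state();R=Ro.from_quat(s["eef_rot"]).as_matrix();p=s["ee_pos"]
    d=R.T@(np.array([x,y,z])-p)
    zt=np.arctan2(R[1,2],R[0,2])
    # desired: x down, z along yaw
    zz=np.array([np.cos(yaw),np.sin(yaw),0]);xx=np.array([0,0,-1.]);Rd=np.c_[xx,np.cross(zz,xx),zz]
    rv=Ro.from_matrix(R.T@Rd).as_rotvec()
    print("t",round(s["time_s"],2),"p",p.round(4),"yaw",round(zt,4),"tilt",R[2,0].round(4),"| shift",d.round(4),"turn",rv.round(4),"F",s["force"].round(2),"w",round(s["width"],3))
E
python3 -m pendant '[[0,0,0,-0.142,0,0],[0,0,0,-0.142,0,0],[0,0,0,-0.142,0,0],[0,0,0,-0.142,0,0],[0,0,0,-0.142,0,0],[0,0,0,0,0,0]]' 1
python3 -c "
from h import *
go(.4813,.26,.12,-.42)"
```

```text
time_s: 0.7
ee_pos: [0.2328, -0.4955, 0.2]
eef_rot: [0.142, 0.695, -0.135, 0.692]
force: [0.3, -0.1, 0.2]
width: 1.0
t 0.7 p [ 0.2328 -0.4955  0.2   ] yaw -0.3943 tilt -0.9999 | shift [ 0.0865  0.7923 -0.0602] turn [ 0.0257 -0.007  -0.0076] F [ 0.34 -0.08  0.21] w 1.0
```

```bash
python3 -m pendant '[[0,0.049,-0.004,0,0,0],[0,0.049,-0.004,0,0,0],[0,0.049,-0.004,0,0,0],[0,0.049,-0.004,0,0,0],[0,0.049,-0.004,0,0,0],[0,0.049,-0.004,0,0,0],[0,0.049,-0.004,0,0,0],[0,0.049,-0.004,0,0,0],[0,0.049,-0.004,0,0,0],[0,0.049,-0.004,0,0,0],[0,0.049,-0.004,0,0,0],[0,0,0,0,0,0]]' 1
python3 -c "
from h import *
go(.4813,.26,.12,-.42)"
```

```text
time_s: 1.9
ee_pos: [0.4103, 0.0278, 0.2008]
eef_rot: [0.161, 0.692, -0.149, 0.688]
force: [-0.5, 0.5, -0.7]
width: 0.999
t 1.9 p [0.4103 0.0278 0.2008] yaw -0.4412 tilt -0.9998 | shift [ 0.0846  0.2391 -0.0341] turn [-0.0213 -0.0099 -0.0147] F [-0.48  0.49 -0.7 ] w 0.999
```

```bash
python3 -m pendant '[[0.01,0.046,-0.006,0,0,0],[0.01,0.046,-0.006,0,0,0],[0.01,0.046,-0.006,0,0,0],[0.01,0.046,-0.006,0,0,0],[0.01,0.046,-0.006,0,0,0],[0,0,0,-0.02,-0.01,-0.014],[0,0,0,0,0,0]]' 1
python3 -c "
from h import *
go(.4813,.26,.07,-.42)"
```

```text
time_s: 2.6
ee_pos: [0.4858, 0.2477, 0.1507]
eef_rot: [0.153, 0.689, -0.159, 0.69]
force: [-0.2, -0.7, 0.0]
width: 1.003
t 2.6 p [0.4858 0.2477 0.1507] yaw -0.4456 tilt -1.0 | shift [ 0.0806  0.0098 -0.0096] turn [-0.0256  0.0035  0.008 ] F [-0.17 -0.68  0.04] w 1.003
```

```bash
python3 -m pendant '[[0.025,0.005,-0.004,-0.013,0,0.004],[0.025,0.005,-0.003,-0.012,0,0.004],[0.025,0,0,0,0,0],[0,0,0,0,0,0],[0,0,0,0,0,0]]' 0.42 15
python3 - <<'E'
from ov import *
go(.4813,.26,.04,-.42)
for n,b,s in(("scene",(270,100,350,190),6),("top",(130,195,210,265),6)):
    im=viewer.snapshot(n)[:,:,::-1].copy()
    x0,y0,x1,y1=b
    cv2.imwrite(f"pics/g_{n}.png",cv2.resize(im[y0:y1,x0:x1],None,fx=s,fy=s,interpolation=cv2.INTER_CUBIC))
a=cv2.imread("pics/g_scene.png")[:420,:400];b=cv2.imread("pics/g_top.png")[:420,:400]
cv2.imwrite("pics/g1.png",np.hstack([a,b]))
E
```

```text
time_s: 3.1
ee_pos: [0.486, 0.2513, 0.0775]
eef_rot: [0.153, 0.687, -0.153, 0.694]
force: [-0.3, 0.2, 1.0]
width: 0.611
t 3.1 p [0.486  0.2513 0.0775] yaw -0.4355 tilt -1.0 | shift [ 0.0375  0.0058 -0.0082] turn [-0.0155  0.0088 -0.0015] F [-0.3   0.16  0.96] w 0.611
```

View pics/g1.png

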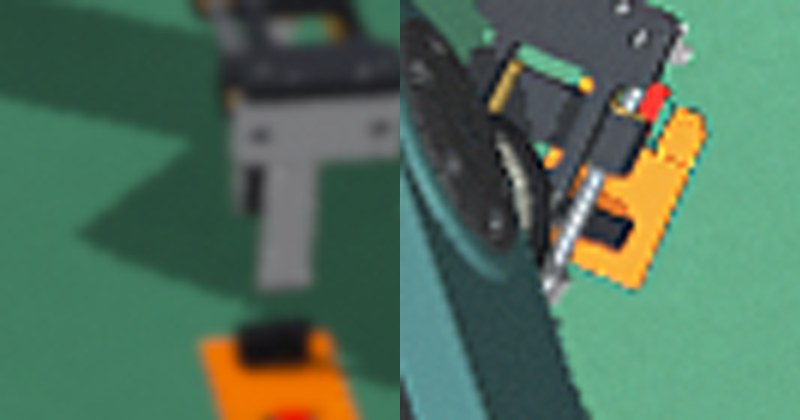

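The scene crop shows the fingers standing above and behind the bar. I move sideways, then down.

```bash
python3 -m pendant '[[0,0.006,-0.008,-0.015,0.008,0],[0,0.003,-0.004,0,0,0],[0,0,0,0,0,0],[0.02,0,0,0,0,0],[0,0,0,0,0,0]]' 0.42
python3 -c "
from h import *
go(.4813,.26,.04,-.42)"
```

```text
time_s: 3.7
ee_pos: [0.4816, 0.2675, 0.0635]
eef_rot: [0.15, 0.688, -0.144, 0.695]
force: [-0.6, 0.2, -1.6]
width: 0.421
t 3.7 p [0.4816 0.2675 0.0635] yaw -0.4189 tilt -0.9999 | shift [ 0.0234 -0.0072  0.0026] turn [ 0.0012  0.0076 -0.0098] F [-0.58  0.24 -1.59] w 0.421
```

```bash
python3 -c "
from h import *
import time
for i in range(1):
    s=env.get_state();print(s['force'],s['width'])"
```

```text
[-0.58035235  0.23965242 -1.58736659] 0.4210864250791659
```

```bash
for i in 1 2 3; do python3 -m pendant '[[0,0,0,0,0,0]]' >/dev/null; python3 -c "
from h import *
go(.4813,.26,.03,-.42)"; done
```

```text
t 3.8 p [0.482  0.268  0.0645] yaw -0.4185 tilt -0.9999 | shift [ 0.0344 -0.008   0.0023] turn [ 0.0016  0.0085 -0.0109] F [-0.33  0.19 -0.17] w 0.419
t 3.9 p [0.4821 0.2682 0.065 ] yaw -0.4182 tilt -0.9999 | shift [ 0.0349 -0.0082  0.0023] turn [ 0.0019  0.0088 -0.011 ] F [0.22 0.6  0.09] w 0.425
t 4.0 p [0.4826 0.2684 0.0658] yaw -0.4181 tilt -0.9999 | shift [ 0.0357 -0.0086  0.0019] turn [ 0.0019  0.0096 -0.012 ] F [-0.3  -0.88  0.09] w 0.415
```

```bash
python3 -m pendant '[[0.014,-0.006,0.001,0,0.006,-0.008],[0.014,-0.002,0.001,0,0.003,-0.004],[0,0,0,0,0,0],[0,0,0,0,0,0]]' 0.42
python3 -c "
from h import *
go(.4813,.26,.012,-.42)"
```

```text
time_s: 4.4
ee_pos: [0.4815, 0.2594, 0.0357]
eef_rot: [0.147, 0.692, -0.147, 0.692]
force: [-0.3, 0.5, 0.4]
width: 0.419
t 4.4 p [0.4815 0.2594 0.0357] yaw -0.4185 tilt -1.0 | shift [ 0.0237  0.0004 -0.0004] turn [0.0015 0.0002 0.0009] F [-0.29  0.53  0.38] w 0.419
```

Well aligned. I look before descending over the bar.

Run:
```python
from ov import *
im=viewer.snapshot("scene")[:,:,::-1]
cv2.imwrite("pics/g2.png",cv2.resize(im[120:190,280:360],None,fx=8,fy=8,interpolation=cv2.INTER_CUBIC))
```

```text
(no output)
```

View pics/g2.png

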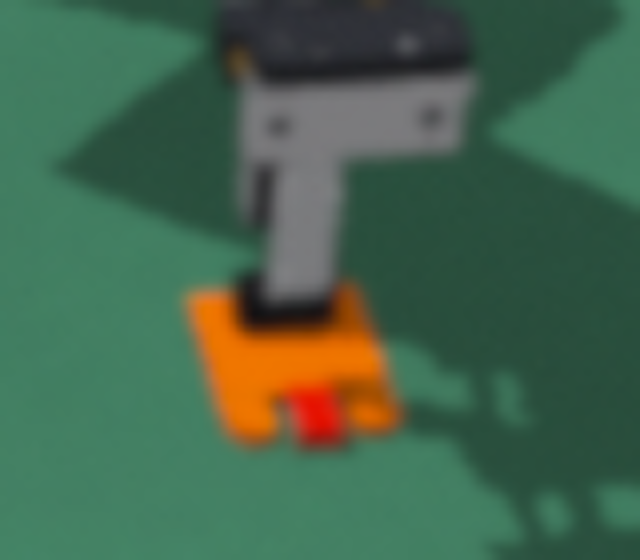

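The front finger sits about 2 mm to the right of the bar's middle (finger 265–340, bar 240–335). I shift slightly and descend.

```bash
python3 -m pendant '[[0.01,-0.002,0,0,0,0],[0.008,0,0,0,0,0],[0,0,0,0,0,0],[0,0,0,0,0,0]]' 0.42
python3 -c "
from h import *
go(.4808,.258,.009,-.42)"
```

```text
time_s: 4.85
ee_pos: [0.4804, 0.2574, 0.0159]
eef_rot: [0.146, 0.692, -0.147, 0.692]
force: [-1.0, 0.2, 0.4]
width: 0.419
t 4.85 p [0.4804 0.2574 0.0159] yaw -0.4184 tilt -1.0 | shift [0.0069 0.0007 0.0001] turn [ 0.0016 -0.0001  0.0013] F [-0.99  0.18  0.37] w 0.419
```

```bash
python3 -m pendant '[[0.004,0,0,0,0,0],[0.003,0,0,0,0,0],[0,0,0,0,0,0]]' 0.42
python3 -m pendant '[[0,0,0,0,0,0],[0,0,0,0,0,0],[0,0,0,0,0,0],[0,0,0,0,0,0],[0,0,0,0,0,0]]' 0 30
python3 -c "
from h import *
go(.4808,.258,.009,-.42)"
```

```text
time_s: 5.15
ee_pos: [0.4807, 0.2577, 0.0088]
eef_rot: [0.147, 0.692, -0.147, 0.692]
force: [0.4, 0.3, -0.6]
width: 0.418
time_s: 5.65
ee_pos: [0.4809, 0.2579, 0.0092]
eef_rot: [0.147, 0.691, -0.147, 0.692]
force: [0.1, 0.4, -0.6]
width: 0.148
t 5.65 p [0.4809 0.2579 0.0092] yaw -0.4181 tilt -1.0 | shift [ 0.0002  0.0001 -0.0002] turn [ 0.0019  0.001  -0.    ] F [ 0.09  0.42 -0.65] w 0.148
```

Gripped: width 0.148 is 13.9 mm, which matches the 14 mm bar. Now I lift.

```bash
python3 -m pendant '[[-0.02,0,0,0,0,0],[-0.03,0,0,0,0,0],[-0.03,0,0,0,0,0],[-0.02,0,0,0,0,0],[0,0,0,0,0,0],[0,0,0,0,0,0]]' 0 40
python3 - <<'E'
from ov import *
s=(np.array([.5909,-.0066])+Ro.from_euler('z',.126).as_matrix()[:2,:2]@np.array([-.085,0]));print(s)
go(s[0],s[1],.11,.126)
im=viewer.snapshot("scene")[:,:,::-1]
cv2.imwrite("pics/g3.png",cv2.resize(im[80:200,250:380],None,fx=5,fy=5,interpolation=cv2.INTER_CUBIC))
E
```

```text
time_s: 6.25
ee_pos: [0.479, 0.257, 0.1096]
eef_rot: [0.146, 0.693, -0.148, 0.69]
force: [-0.7, -0.4, -1.1]
width: 0.145
[ 0.50657384 -0.01728168]
t 6.25 p [0.479  0.257  0.1096] yaw -0.4183 tilt -1.0 | shift [ 2.000e-04 -2.395e-01  1.366e-01] turn [-0.5443 -0.0042  0.0035] F [-0.75 -0.37 -1.07] w 0.145
```

View pics/g3.png

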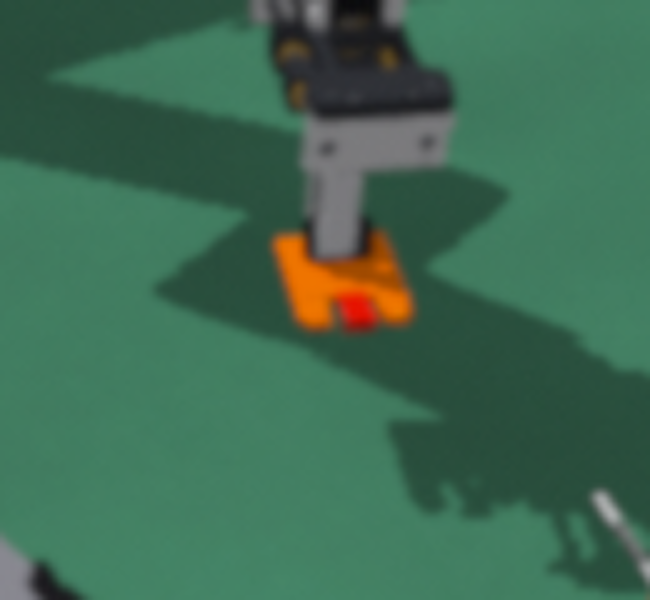

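Lifted and level: orange plate at (340,280) in the crop, red tab leading. I carry it to above the lay spot.

```bash
python3 -m pendant '[[0,-0.02,0.012,0,0,0],[0,-0.036,0.02,0,0,0],[0,-0.036,0.02,0,0,0],[0,-0.036,0.02,0,0,0],[0,-0.036,0.02,0,0,0],[0,-0.036,0.02,0,0,0],[0,-0.025,0.015,0,0,0],[0,0,0,-0.14,0,0],[0,0,0,-0.14,0,0],[0,0,0,-0.14,0,0],[0,0,0,-0.12,0,0],[0,0,0,0,0,0]]' 0 40
python3 - <<'E'
from ov import *
go(.5066,-.0173,.09,.126)
E
```

```text
time_s: 7.5
ee_pos: [0.4922, -0.0108, 0.0861]
eef_rot: [-0.05, 0.72, 0.051, 0.69]
force: [1.2, -0.3, -0.4]
width: 0.146
t 7.5 p [ 0.4922 -0.0108  0.0861] yaw 0.1427 tilt -0.9991 | shift [-0.0045 -0.0085  0.0132] turn [ 0.0166 -0.0424 -0.0031] F [ 1.2  -0.31 -0.39] w 0.146
```

```bash
python3 -m pendant '[[0,-0.008,0.012,0.016,-0.042,-0.003],[0,0,0,0,0,0],[0,0,0,0,0,0]]' 0 40
python3 - <<'E'
from ov import *
go(.5066,-.0173,.08,.126)
E
```

```text
time_s: 7.8
ee_pos: [0.5028, -0.0164, 0.0816]
eef_rot: [-0.042, 0.708, 0.043, 0.703]
force: [0.7, 0.5, -0.5]
width: 0.146
t 7.8 p [ 0.5028 -0.0164  0.0816] yaw 0.1199 tilt -1.0 | shift [ 0.0016 -0.0013  0.0037] turn [-0.0061 -0.007  -0.0023] F [ 0.71  0.49 -0.48] w 0.146
```

```bash
python3 -m pendant '[[0.018,-0.001,0.003,-0.006,-0.007,0],[0,0,0,0,0,0],[0,0,0,0,0,0]]' 0 40
cat > look.py <<'E'
from ov import *
import sys
go(.5066,-.0173,.05,.126)
s=env.get_state();R=Ro.from_quat(s["eef_rot"]).as_matrix();p=s["ee_pos"]
yaw=np.arctan2(R[1,2],R[0,2]);o=p+R@np.array([.0092,0,.02])
m=(.5909,-.0066);my=.126
d=o[:2]-m;c,q=np.cos(my),np.sin(my)
print("cover in meter:",(c*d[0]+q*d[1]).round(4),(-q*d[0]+c*d[1]).round(4),o[2].round(4),"dyaw",(yaw-my).round(4))
def rz(x0,x1,y,z): return T(o,yaw,rect(x0,x1,y,z+o[2]))
Mp=[(T(m,my,rect(-.1,.1,.045,.036)),(255,0,255)),(T(m,my,rect(-.004,.076,.026,.047)),(0,0,255))]
Cp=[(rz(-.04,.0405,.03,.006),(255,255,0)),(rz(.02,.046,.008,.01),(255,255,0))]
t=sys.argv[1]
a,b=viewer.snapshot("scene")[:,:,::-1].copy(),viewer.snapshot("top")[:,:,::-1].copy()
overlay("scene",a,Mp+Cp,(200,155,300,255),5,"pics/x.png")
overlay("top",b,Mp+Cp,(235,140,290,240),5,"pics/y.png")
cv2.imwrite(f"pics/l_{t}.png",np.hstack([cv2.imread("pics/x.png"),cv2.imread("pics/y.png")]))
E
python3 look.py 1
```

```text
time_s: 8.1
ee_pos: [0.5049, -0.0163, 0.0629]
eef_rot: [-0.043, 0.707, 0.045, 0.705]
force: [0.0, -0.4, -0.5]
width: 0.143
t 8.1 p [ 0.5049 -0.0163  0.0629] yaw 0.1242 tilt -1.0 | shift [ 0.0129 -0.0013  0.0016] turn [-0.0018 -0.0027 -0.0031] F [ 0.01 -0.44 -0.49] w 0.143
cover in meter: -0.0666 0.0012 0.0537 dyaw -0.0018
```

View pics/l_1.png

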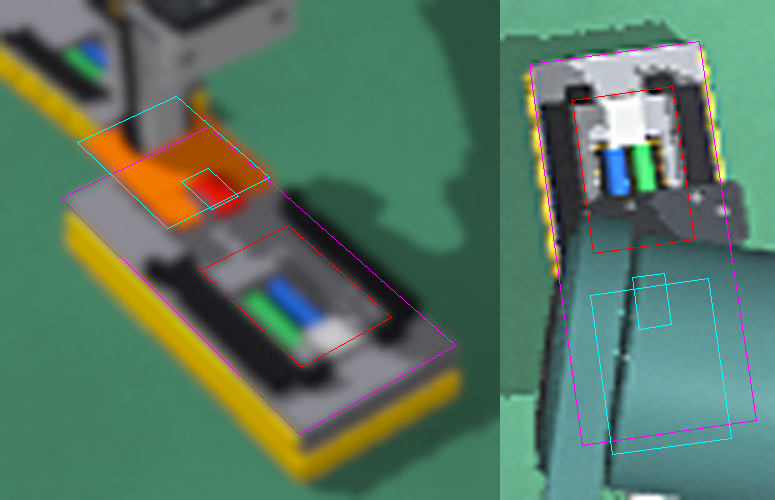

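The scene view shows the cover over the deck, tab leading at (215,192). Its outline is offset from the prediction by the same 1 px as the meter's, so the two agree to about 2 mm. I lower it.

```bash
python3 -m pendant '[[0.007,-0.001,0.003,-0.002,-0.002,-0.003],[0.006,0,0.001,0,0,0],[0,0,0,0,0,0],[0,0,0,0,0,0]]' 0 40
python3 -c "
from h import *
go(.5066,-.0173,.0452,.126)"
```

```text
time_s: 8.6
ee_pos: [0.51, -0.0167, 0.0503]
eef_rot: [-0.045, 0.705, 0.044, 0.706]
force: [-0.4, 0.2, 0.4]
width: 0.147
t 8.6 p [ 0.51   -0.0167  0.0503] yaw 0.1264 tilt -1.0 | shift [ 0.005  -0.0001 -0.0035] turn [0.0004 0.0016 0.0008] F [-0.37  0.25  0.35] w 0.147
```

```bash
python3 -m pendant '[[0.003,0,0,0,0,0],[0,0,0,0,0,0]]' 0 40
python3 -m pendant '[[0.0015,0,0,0,0,0],[0,0,0,0,0,0]]' 0 40
python3 -m pendant '[[0.0015,0,0,0,0,0],[0,0,0,0,0,0]]' 0 40
python3 -c "
from h import *
go(.5066,-.0173,.0452,.126)"
```

```text
time_s: 8.8
ee_pos: [0.5101, -0.0168, 0.0472]
eef_rot: [-0.045, 0.705, 0.044, 0.706]
force: [0.5, -0.0, -0.5]
width: 0.142
time_s: 9.0
ee_pos: [0.5101, -0.0168, 0.0456]
eef_rot: [-0.045, 0.705, 0.044, 0.706]
force: [-0.8, 0.6, -1.0]
width: 0.146
time_s: 9.2
ee_pos: [0.5108, -0.0169, 0.0455]
eef_rot: [-0.045, 0.704, 0.044, 0.707]
force: [0.7, -0.3, -0.8]
width: 0.146
t 9.2 p [ 0.5108 -0.0169  0.0455] yaw 0.1263 tilt -1.0 | shift [ 0.0003  0.0002 -0.0042] turn [0.0003 0.0035 0.0014] F [ 0.73 -0.29 -0.78] w 0.146
```

```bash
python3 -m pendant '[[0.001,0,0,0,-0.003,0],[0,0,0,0,0,0]]' 0 40
python3 -m pendant '[[0.001,0,0,0,0,0],[0,0,0,0,0,0]]' 0 40
python3 look.py 2
```

```text
time_s: 9.4
ee_pos: [0.5113, -0.017, 0.0453]
eef_rot: [-0.045, 0.703, 0.044, 0.709]
force: [0.2, 0.5, -0.8]
width: 0.147
time_s: 9.6
ee_pos: [0.5114, -0.017, 0.0453]
eef_rot: [-0.045, 0.703, 0.044, 0.709]
force: [-0.8, 0.5, -1.2]
width: 0.146
t 9.6 p [ 0.5114 -0.017   0.0453] yaw 0.1263 tilt -1.0 | shift [-0.0047  0.0003 -0.0048] turn [0.0003 0.0085 0.0019] F [-0.75  0.53 -1.16] w 0.146
cover in meter: -0.0601 -0.0004 0.0363 dyaw 0.0003
```

View pics/l_2.png

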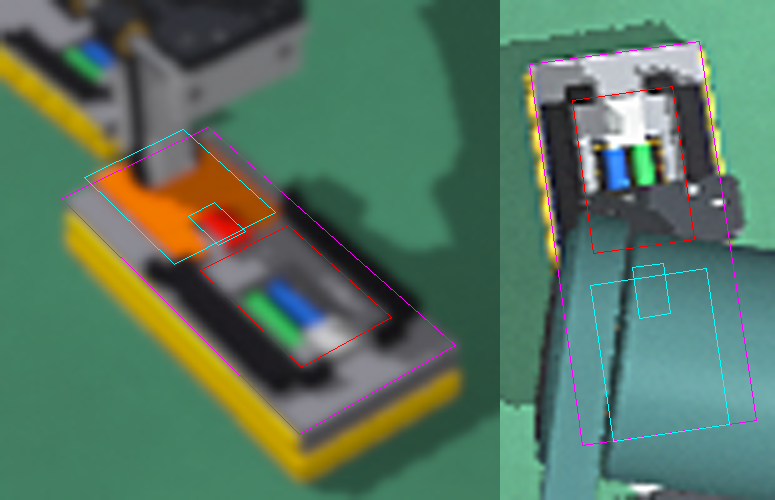

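The cover lies flat on the deck: z 36.3 mm, and further lowering stops. It is centred within about 1 mm. I trim the pitch and slide it into the mouth.

```bash
python3 -m pendant '[[0,0,0.002,0,0.008,0.002],[0,0,0.005,0,0,0],[0,0,0.005,0,0,0],[0,0,0,0,0,0]]' 0 40
cat > st.py <<'E'
from h import *
s=env.get_state();R=Ro.from_quat(s["eef_rot"]).as_matrix();p=s["ee_pos"]
yaw=np.arctan2(R[1,2],R[0,2]);o=p+R@np.array([.0092,0,.02])
m=(.5909,-.0066);my=.126
d=o[:2]-m;c,q=np.cos(my),np.sin(my)
zz=np.array([np.cos(my),np.sin(my),0]);xx=np.array([0,0,-1.]);Rd=np.c_[xx,np.cross(zz,xx),zz]
F=R.T@s["force"]
print("t",round(s["time_s"],2),"cover mm x %.1f y %.1f z %.1f"%tuple(1000*np.array([c*d[0]+q*d[1],-q*d[0]+c*d[1],o[2]])),"turn needed",Ro.from_matrix(R.T@Rd).as_rotvec().round(4),"Ftool",F.round(2),"w",s["width"].round(3),"M",s["ft_torque"].round(2))
E
python3 st.py
```

```text
time_s: 10.1
ee_pos: [0.5244, -0.0156, 0.0451]
eef_rot: [-0.045, 0.706, 0.045, 0.706]
force: [-0.7, 0.4, 1.0]
width: 0.149Traceback (most recent call last):
  File "st.py", line 8, in <module>
    print("t",round(s["time_s"],2),"cover mm x %.1f y %.1f z %.1f"%tuple(1000*np.array([c*d[0]+q*d[1],-q*d[0]+c*d[1],o[2]])),"turn needed",Ro.from_matrix(R.T@Rd).as_rotvec().round(4),"Ftool",F.round(2),"w",s["width"].round(3),"M",s["ft_torque"].round(2))
                                                                                                                                                                                                              ^^^^^^^^^^^^^^^^
AttributeError: 'float' object has no attribute 'round'
```

```bash
sed -i 's/s\["width"\].round(3)/round(s["width"],3)/' st.py
python3 st.py
python3 -m pendant '[[0,0,0.004,0,0,0],[0,0,0.004,0,0,0],[0,0,0,0,0,0]]' 0 40; python3 st.py
```

```text
t 10.1 cover mm x -47.1 y -0.5 z 35.9 turn needed [ 0.0002 -0.0003 -0.0001] Ftool [-0.96  0.45 -0.7 ] w 0.149 M [-0.04 -0.14 -0.02]
time_s: 10.4
ee_pos: [0.5322, -0.015, 0.0452]
eef_rot: [-0.045, 0.707, 0.044, 0.705]
force: [0.7, -0.7, 0.7]
width: 0.145
t 10.4 cover mm x -39.3 y -0.9 z 36.0 turn needed [ 0.0004 -0.0031  0.0008] Ftool [-0.72 -0.78  0.63] w 0.145 M [-0.02 -0.42 -0.01]
```

```bash
python3 -m pendant '[[0,0.0005,0.004,0,-0.003,0.001],[0,0,0,0,0,0]]' 0 40; python3 st.py; python3 look.py 3
```

```text
time_s: 10.6
ee_pos: [0.5367, -0.0144, 0.0451]
eef_rot: [-0.045, 0.706, 0.044, 0.706]
force: [-0.1, 0.3, 1.6]
width: 0.142
t 10.6 cover mm x -34.7 y -1.0 z 36.0 turn needed [0.     0.0005 0.0007] Ftool [-1.61  0.33 -0.09] w 0.142 M [-0.03 -0.2   0.01]
t 10.6 p [ 0.5367 -0.0144  0.0451] yaw 0.126 tilt -1.0 | shift [-0.0049  0.0009 -0.0303] turn [0.     0.0005 0.0007] F [-0.13  0.31  1.61] w 0.142
cover in meter: -0.0347 -0.001 0.036 dyaw 0.0
```

View pics/l_3.png

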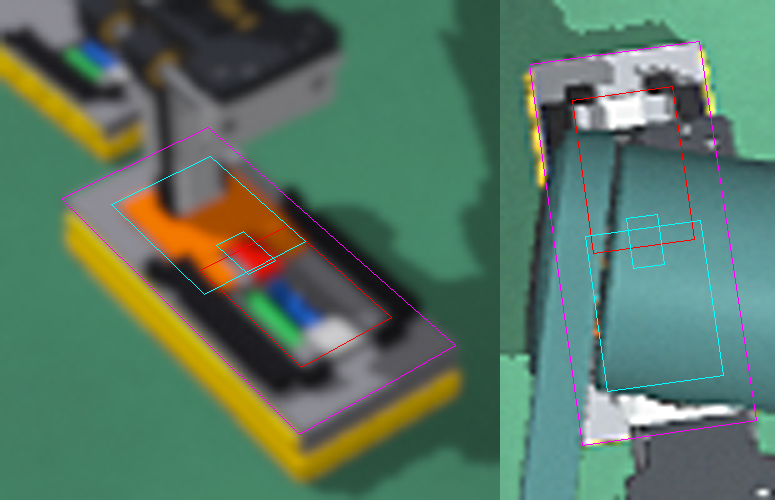

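The cover's nose is going in between the rails, with almost no resistance. I continue in small steps.

```bash
python3 -m pendant '[[0,0,0.003,0,0,0],[0,0,0.003,0,0,0]]' 0 40 | tail -2; python3 st.py
python3 -m pendant '[[0,0,0.003,0,0,0],[0,0,0.003,0,0,0]]' 0 40| tail -2; python3 st.py
```

```text
force: [-1.4, -0.9, 3.2]
width: 0.144
t 10.9 cover mm x -29.5 y -1.0 z 35.9 turn needed [-0.     -0.0013  0.0008] Ftool [-3.2  -0.73 -1.55] w 0.144 M [-0.23  0.23 -0.06]
force: [-1.8, -0.3, 3.5]
width: 0.148
t 11.1 cover mm x -23.4 y -1.0 z 35.9 turn needed [-0.     -0.002   0.0008] Ftool [-3.47 -0.06 -1.88] w 0.148 M [-0.17  0.14 -0.02]
```

```bash
python3 -m pendant '[[0,0,0.003,0,0,0],[0,0,0,0,0,0]]' 0 40 | tail -2; python3 st.py
```

```text
force: [-0.4, -1.0, 1.5]
width: 0.146
t 11.3 cover mm x -19.5 y -1.0 z 35.9 turn needed [ 0.0001 -0.0015  0.0009] Ftool [-1.54 -0.93 -0.48] w 0.146 M [-0.15 -0.01 -0.03]
```

```bash
for i in 1; do python3 -m pendant '[[0,0,0.003,0,0,0],[0,0,0.003,0,0,0],[0,0,0,0,0,0]]' 0 40 | tail -2; python3 st.py; done
python3 -m pendant '[[0,0,0.002,0,-0.001,0],[0,0,0.002,0,0,0]]' 0 40| tail -2; python3 st.py
python3 -m pendant '[[0,0,0.002,0,0,0],[0,0,0.002,0,0,0]]' 0 40| tail -2; python3 st.py
```

```text
force: [-0.6, -0.5, 0.5]
width: 0.148
t 11.6 cover mm x -12.9 y -1.0 z 35.9 turn needed [ 0.0002 -0.0014  0.0008] Ftool [-0.53 -0.39 -0.66] w 0.148 M [-0.1  -0.03  0.01]
force: [-1.5, -1.9, 2.9]
width: 0.141
t 11.8 cover mm x -9.0 y -1.0 z 35.9 turn needed [ 0.0002 -0.0011  0.0009] Ftool [-2.91 -1.66 -1.73] w 0.141 M [-0.2   0.23  0.02]
force: [-1.5, -1.5, 2.9]
width: 0.143
t 12.0 cover mm x -4.9 y -1.0 z 35.9 turn needed [ 0.0001 -0.0014  0.0009] Ftool [-2.93 -1.35 -1.67] w 0.143 M [-0.19  0.17  0.02]
```

```bash
python3 -m pendant '[[0,0,0.002,0,0,0]]' >/dev/null; python3 st.py
python3 -m pendant '[[0,0,0.002,0,0,0]]' >/dev/null; python3 st.py
python3 -m pendant '[[0,0,0.002,0,0,0]]' >/dev/null; python3 st.py
python3 -m pendant '[[0,0,0.002,0,0,0]]' >/dev/null; python3 st.py
```

```text
t 12.1 cover mm x -2.7 y -1.0 z 35.9 turn needed [ 0.0002 -0.0015  0.0008] Ftool [-3.23 -0.64 -0.34] w 0.149 M [-0.16  0.18  0.02]
t 12.2 cover mm x -0.5 y -1.0 z 36.0 turn needed [ 0.0002 -0.0014  0.0009] Ftool [-3.43 -0.81 -1.93] w 0.142 M [-0.24  0.2   0.03]
t 12.3 cover mm x 1.6 y -1.0 z 35.9 turn needed [ 0.0002 -0.0015  0.0009] Ftool [-3.28 -0.69 -1.54] w 0.143 M [-0.19  0.23  0.02]
t 12.4 cover mm x 3.8 y -1.0 z 35.9 turn needed [ 0.0002 -0.0015  0.0009] Ftool [-2.89 -0.89 -1.91] w 0.146 M [-0.23  0.26  0.05]
```

```bash
python3 -m pendant '[[0,0,0.002,0,0,0]]' >/dev/null; python3 st.py
python3 -m pendant '[[0,0,0.002,0,0,0]]' >/dev/null; python3 st.py
python3 -m pendant '[[0,0,0.002,0,0,0]]' >/dev/null; python3 st.py
```

```text
t 12.5 cover mm x 6.0 y -1.0 z 35.9 turn needed [ 0.0003 -0.0015  0.0009] Ftool [-3.11 -0.92 -2.71] w 0.141 M [-0.2   0.22 -0.02]
t 12.6 cover mm x 7.7 y -1.0 z 35.9 turn needed [ 0.0003 -0.0026  0.0009] Ftool [-4.62 -1.06 -3.42] w 0.145 M [-0.2   0.55  0.01]
t 12.7 cover mm x 9.2 y -1.0 z 35.9 turn needed [ 0.0003 -0.0042  0.0008] Ftool [-5.49 -0.11 -4.  ] w 0.144 M [-0.28  0.62  0.04]
```

Force is rising from x≈6 mm, so the tab is on the run-on. I expect the ledge at about 21, the click at about 28 and the stops at about 31. I continue gently.

```bash
python3 -m pendant '[[0,0,0.002,0,-0.003,0]]' >/dev/null; python3 st.py
python3 -m pendant '[[0,0,0.002,0,0,0]]' >/dev/null; python3 st.py
python3 -m pendant '[[0,0,0.002,0,0,0]]' >/dev/null; python3 st.py
```

```text
t 12.8 cover mm x 10.7 y -1.0 z 35.9 turn needed [ 0.0003 -0.0027  0.0008] Ftool [-6.04 -0.66 -5.55] w 0.142 M [-0.29  0.75  0.07]
t 12.9 cover mm x 12.1 y -1.0 z 35.9 turn needed [ 0.0003 -0.0042  0.0008] Ftool [-4.53 -0.04 -4.95] w 0.147 M [-0.23  0.63  0.05]
t 13.0 cover mm x 14.6 y -1.0 z 35.9 turn needed [ 0.0002 -0.0033  0.0008] Ftool [-2.34 -1.23 -3.21] w 0.144 M [-0.18  0.1  -0.  ]
```

```bash
python3 -m pendant '[[0,0,0.002,0,-0.002,0]]' >/dev/null; python3 st.py
python3 -m pendant '[[0,0,0.002,0,0,0]]' >/dev/null; python3 st.py
python3 -m pendant '[[0,0,0.002,0,0,0]]' >/dev/null; python3 st.py
```

```text
t 13.1 cover mm x 17.1 y -1.0 z 36.0 turn needed [ 0.0003 -0.0004  0.0008] Ftool [-2.72 -1.07 -2.12] w 0.14 M [-0.2   0.28 -0.01]
t 13.2 cover mm x 19.5 y -1.0 z 36.0 turn needed [0.0003 0.0002 0.0008] Ftool [-3.23 -0.79 -2.27] w 0.142 M [-0.25  0.28  0.03]
t 13.3 cover mm x 21.8 y -1.0 z 36.0 turn needed [0.0003 0.0005 0.0008] Ftool [-4.05 -1.06 -2.24] w 0.143 M [-0.24  0.31  0.  ]
```

```bash
python3 -m pendant '[[0,0,0.0015,0,0,0]]' >/dev/null; python3 st.py
python3 -m pendant '[[0,0,0.0015,0,0,0]]' >/dev/null; python3 st.py
python3 -m pendant '[[0,0,0.0015,0,0,0]]' >/dev/null; python3 st.py
```

```text
t 13.4 cover mm x 22.6 y -1.0 z 35.9 turn needed [ 0.0003 -0.0018  0.0007] Ftool [-6.41 -0.41 -5.63] w 0.146 M [-0.36  0.95 -0.01]
t 13.5 cover mm x 23.1 y -1.0 z 35.9 turn needed [ 0.0004 -0.0046  0.0007] Ftool [-6.01 -0.9  -6.41] w 0.148 M [-0.25  0.84 -0.  ]
t 13.6 cover mm x 23.6 y -1.0 z 35.9 turn needed [ 0.0004 -0.0073  0.0006] Ftool [-6.06 -1.17 -5.52] w 0.146 M [-0.23  0.77  0.04]
```

```bash
python3 -m pendant '[[-0.0005,0,0.002,0,-0.006,0]]' >/dev/null; python3 st.py
python3 -m pendant '[[0,0,0.002,0,0,0]]' >/dev/null; python3 st.py
```

```text
t 13.7 cover mm x 24.5 y -1.0 z 36.1 turn needed [ 0.0003 -0.0042  0.0006] Ftool [-2.72 -0.93 -5.48] w 0.143 M [-0.35  0.72  0.08]
t 13.8 cover mm x 25.2 y -1.0 z 35.8 turn needed [ 0.0003 -0.0075  0.0005] Ftool [-6.43 -0.13 -8.1 ] w 0.145 M [-0.25  0.92  0.02]
```

```bash
python3 -m pendant '[[-0.0005,0,0.002,0,-0.004,0]]' >/dev/null; python3 st.py
python3 -m pendant '[[-0.0003,0,0.0015,0,-0.002,0]]' >/dev/null; python3 st.py
```

```text
t 13.9 cover mm x 26.5 y -1.0 z 36.1 turn needed [ 0.0004 -0.0053  0.0004] Ftool [-2.56 -0.81 -3.1 ] w 0.146 M [-0.23  0.25  0.01]
t 14.0 cover mm x 28.6 y -1.0 z 36.5 turn needed [ 0.0003 -0.0019  0.0004] Ftool [-2.   -1.42 -0.59] w 0.149 M [-0.13 -0.15  0.  ]
```

The force has eased: the tab is either on the ledge's top or has already dropped. I pause and look.

```bash
python3 -m pendant '[[0,0,0,0,0,0]]' >/dev/null; python3 st.py
python3 - <<'E'
from ov import *
im=viewer.snapshot("scene")[:,:,::-1]
cv2.imwrite("pics/h1.png",cv2.resize(im[180:245,215:295],None,fx=9,fy=9,interpolation=cv2.INTER_CUBIC))
E
```

```text
t 14.1 cover mm x 30.2 y -1.0 z 36.8 turn needed [0.0003 0.0016 0.0005] Ftool [-0.54 -0.67  2.13] w 0.144 M [-0.12 -0.58  0.02]
```

View pics/h1.png

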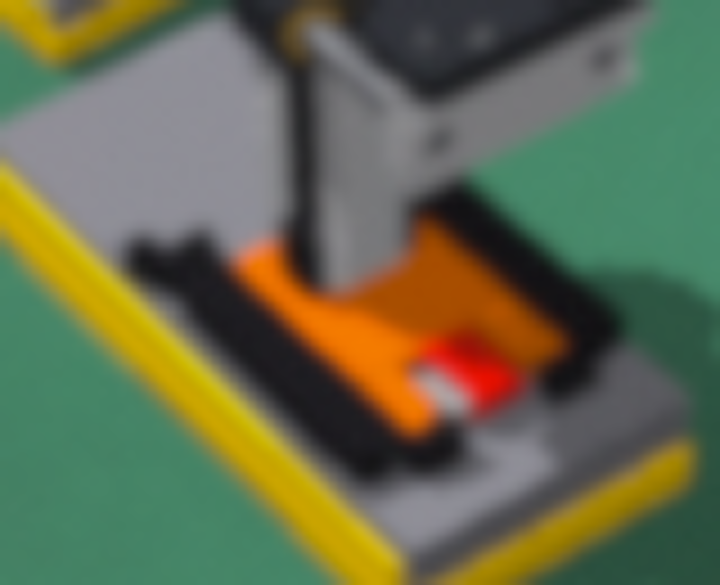

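```bash
python3 -m pendant '[[0.0003,0,0,0,0.002,0]]' >/dev/null; python3 st.py
python3 -m pendant '[[0,0,0.0006,0,0,0]]' >/dev/null; python3 st.py
```

```text
t 14.25 cover mm x 30.8 y -1.0 z 36.2 turn needed [0.0004 0.0005 0.0005] Ftool [ 0.44 -1.06 -0.61] w 0.146 M [-0.19 -0.06  0.03]
t 14.35 cover mm x 30.9 y -1.0 z 36.0 turn needed [ 0.0005 -0.001   0.0006] Ftool [-3.21 -1.69 -2.34] w 0.145 M [-0.24  0.29  0.04]
```

```bash
python3 -m pendant '[[-0.0003,0,0.0008,0,-0.001,0]]' >/dev/null; python3 st.py
python3 -m pendant '[[0,0,-0.0015,0,0,0]]' >/dev/null; python3 st.py
python3 -m pendant '[[0,0,-0.0015,0,0,0]]' >/dev/null; python3 st.py
python3 -m pendant '[[0,0,-0.0015,0,0,0]]' >/dev/null; python3 st.py
```

```text
t 14.45 cover mm x 31.0 y -1.0 z 36.0 turn needed [ 0.0005 -0.0019  0.0005] Ftool [-1.72 -1.58 -2.43] w 0.145 M [-0.25  0.24  0.05]
t 14.55 cover mm x 30.6 y -1.0 z 36.0 turn needed [0.0003 0.0006 0.0005] Ftool [ 0.66 -0.61  4.27] w 0.145 M [-0.06 -1.02  0.01]
t 14.65 cover mm x 30.7 y -1.0 z 36.1 turn needed [0.0003 0.0044 0.0005] Ftool [ 1.92 -0.72  5.38] w 0.148 M [-0.07 -1.02  0.03]
t 14.75 cover mm x 30.7 y -1.0 z 36.3 turn needed [0.0003 0.0083 0.0006] Ftool [ 1.38 -1.55  5.16] w 0.145 M [-0.08 -0.97 -0.03]
```

It holds against a 5 N pull-back at x=30.7 and stops at 31.0 going forward, so it is latched. I ease off and open only slightly, to stay clear of the tab.

```bash
python3 -m pendant '[[0.0003,0,0.0003,0,0.008,0],[0,0,0,0,0,0]]' >/dev/null; python3 st.py
python3 -m pendant '[[0,0,0,0,0,0],[0,0,0,0,0,0],[0,0,0,0,0,0]]' 0.28 >/dev/null; python3 st.py
python3 -m pendant '[[-0.01,0,0,0,0,0],[-0.03,0,0,0,0,0],[-0.04,0,0,0,0,0],[-0.04,0,0,0,0,0],[-0.04,0,0,0,0,0],[0,0,0,0,0,0]]' 0.28 ; python3 st.py
python3 - <<'E'
from ov import *
im=viewer.snapshot("scene")[:,:,::-1]
cv2.imwrite("pics/h2.png",cv2.resize(im[180:245,215:295],None,fx=9,fy=9,interpolation=cv2.INTER_CUBIC))
E
```

```text
t 14.95 cover mm x 30.7 y -1.0 z 36.0 turn needed [ 0.0003 -0.0004  0.0007] Ftool [ 1.12 -1.13  1.69] w 0.149 M [-0.14 -0.42 -0.01]
t 15.25 cover mm x 28.6 y 0.1 z 34.8 turn needed [ 0.0005 -0.0056 -0.0014] Ftool [-0.13 -0.07 -0.33] w 0.276 M [-0.01 -0.11 -0.03]
time_s: 15.85
ee_pos: [0.5979, -0.0049, 0.2102]
eef_rot: [-0.044, 0.71, 0.046, 0.701]
force: [-0.2, 0.3, 0.5]
width: 0.277
t 15.85 cover mm x 27.0 y 0.8 z 200.7 turn needed [ 0.0009 -0.0126 -0.0037] Ftool [-0.47  0.28 -0.12] w 0.277 M [-0.01 -0.15 -0.03]
```

View pics/h2.png

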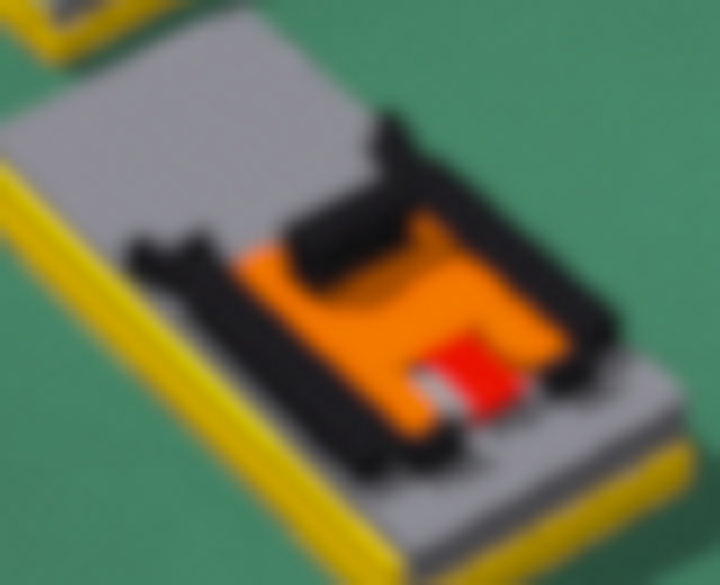

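The cover's prongs touch the end stops at (435,440) and (570,370), and the tool is clear. I compare the tab with models of it relaxed and raised.

Run:
```python
from ov import *
m=np.array([.5909,-.0066]);my=.126
o=m+np.array([np.cos(my),np.sin(my)])*.031+np.array([-np.sin(my),np.cos(my)])*(-.0005)
def tab(a):
    c,s=np.cos(a),np.sin(a)
    L=[(.02+.026*k*c-.004*s*k*0,y,.036+.010+.026*k*s) for k,y in((0,-.008),(1,-.008),(1,.008),(0,.008))]
    return T(o,my,L)
pl=T(o,my,rect(-.04,.0405,.03,.042)); bar=T(o,my,rect(-.027,-.013,.018,.062))
im=viewer.snapshot("scene")[:,:,::-1].copy()
P=[(pl,(255,255,0)),(bar,(255,255,255)),(tab(0),(0,255,0)),(tab(.2),(255,0,255))]
overlay("scene",im,P,(225,190,290,235),12,"pics/h3.png")
b=viewer.snapshot("top")[:,:,::-1].copy()
overlay("top",b,P,(235,140,290,195),10,"pics/h4.png")
cv2.imwrite("pics/top9.png",b)
```

```text
(no output)
```

View pics/h3.png

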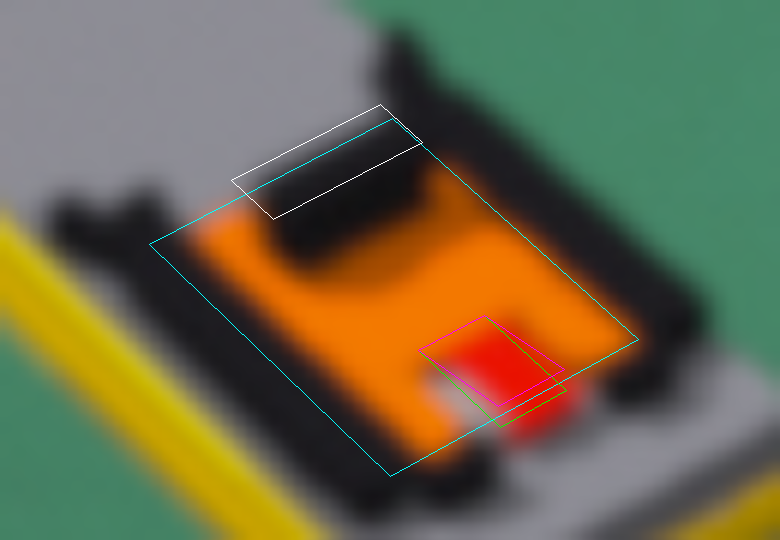

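View pics/top9.png

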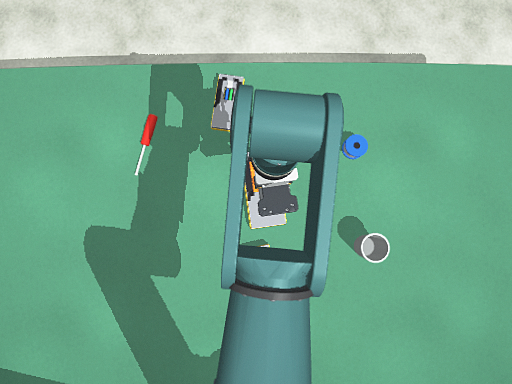

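The tab outline fits the relaxed model: tip offset (20,18) px at 12x, the same as the bar and the rest of the scene, against (20,40) for the raised model. The cup (375,248), reel (355,146) and screwdriver (146,143) have not moved. I hand in.

```bash
python3 -c "
from h import *
print(env.get_state()['force'],env.get_state()['time_s']);print(env.hand_in())"
```

```text
[ 0.16144987  0.13903041 -1.16673432] 16.0
the job is handed in; nothing more can be done
None
```

The cover is fitted on the largest meter (measured 202 x 98 mm) and I handed the job in at 16.0 s. No verdict was reported.

**What I did:** I pinched the bar along x, laid the cover flat on the deck before the rails, and slid it in with small steps. The tab met the run-on at x ≈ 6 mm. The ledge climb ran from about 22 to 26 mm, and the highest push I read was about 8 N, below the 16 N limit. Then the force eased and the cover snapped forward.

**Last checks:**
- **Latch:** the cover stopped at x ≈ 31 mm under about 2.5 N of push. It then held at 30.7 mm against a 5 N pull-back.
- **Release:** the gripper opened and rose clear of the cover.
- **Bystanders:** the cup, reel and screwdriver are at the same pixels as at the start.

**Less certain:**
- **Tab relaxed:** the final overlay fits a relaxed tab better than a raised one. It is only about 2 px of evidence, with a calibration offset of 1 to 2 px, so the click rests mainly on the force and the pull test.
- **Play before the stops:** I felt only about 0.3 mm between latch and stops, where 2 to 4 mm was stated, probably because the cover snapped forward onto the stops.

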